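Clamp a heat sink in the bench vise with its loose crank

ROBOT

A 7-joint arm with a two-finger parallel gripper is mounted at the origin on a cart in front of the work surface, level with it; the furniture and walls round the work are solid. World frame = base frame: x ahead of the robot, y to its left, z up, the work surface at z = 0. Lengths are in m, angles in rad, forces in N, time in s.
With the tool pointing down it reaches from about 0.35 to 0.9 m from the base axis. Payload 19.9 kg.
Tool frame: the origin (TCP) lies between the finger pads; the fingertips stand 22 mm ahead of it and the grasp point (between the pads) lies 3 mm ahead of it (manip.tip_extent is the distance from the TCP to the fingertips, in m); z points along the fingers, y is the line along which they close (so a half turn about z gives the same grasp; the last joint's range is limited). The gripper opens to 85 mm and grips with 20 to 120 N. Pads are 22 mm wide; open, the fingers measure 114 mm over their backs; the gripper's body (76 mm by 85 mm) begins 54 mm behind the grasp point. The pads swing forward as they close: fully open they stand 13 mm farther back than shut.
Start: joints at [1.294, 0.417, -0.01, 1.614, 0.005, 1.111, -0.053], TCP at [0.146, -0.608, 0.253] pointing down, gripper open.
Joint ranges: [-2.81, 2.81], [-0.39, 2.02], [-1.27, 1.25], [0.06, 2.57], [-1.19, 4.33], [0.19, 2], [-2.82, 2.82]. Speed limits (rad/s): [1.89, 1.89, 2.39, 2.39, 3.01, 3.01, 3.01].

INTERFACE

Orientations are given as a rotation vector (axis times angle).
In Python, from bench import manip gives the robot as it stands. Calls block until the motion is done:
- manip.move_to(position, orientation): joint-space move of the TCP to a pose.
- manip.movel(position, orientation=None, rate=0.15, f_stop=None): straight line of the TCP; orientation=None keeps the orientation; rate is the mean speed in m/s. With f_stop (N) it stops when the force on the tool has changed by that much, and returns True; else False.
- manip.move_joints(angles): joint-space move.
- manip.move_gripper(opening, force=None): finger opening in m; force is the grip in N (None keeps the last); returns when the fingers have stopped.
- manip.sleep(seconds).
- manip.ik(position, orientation): joint angles nearest the present ones, or None.
- manip.get_image(name): name is "side" or "top" or "wrist"; returns a dict with "image" (420x560x3 uint8, red, green, blue), "z_map" (420x560 float32, m along the optical axis (not along the pixel's ray), 0 where there is no reading), "fx", "fy", "cx", "cy" (pixels), "world_to_cam" (4x4, takes a point from world to camera coordinates); the wrist camera has in their place "mount" (4x4, takes a point from camera to tool coordinates, whose origin is the TCP and whose axes are the flange's). Camera axes: x right, y down, z forward; pixel columns grow to the right and rows downward; lengths in m; the calibration is good to about 2 mm. A picture is of the moment at which its call begins: read the wrist's pose just before it.
A pose or a line that the arm cannot do raises manip.PlanningError and nothing moves.
- manip.finish_job(): hands the job in; it is judged then, once.
Trained networks look in a picture, given as the dict that the camera call returned (one of the last four; its "shot" number tells which), for a name from the list of things; names that differ only in an ending like _2 or _b are one class to them, and where a whole thing is asked for, a point or a joint stands for the part that bears it (a point fixed in the world has none). Each returns a list of dicts, best first, with "p" (0 to 1); they miss things now and then, are a little off and sometimes report something else, mostly with a low value. They report only what shows in the picture. A call takes as long as a camera call. They do not tell look-alikes from the thing itself.
- manip.spot_in(picture, label): "xy" ([column, row] as shares, 0 to 1, of the picture: columns of its width, rows of its height, amid what is visible of it).
- manip.place_of(picture, label): "xy" ([column, row] as shares, 0 to 1, of the picture: columns of its width, rows of its height: a listed point, or the origin of a listed thing).
Readings, each from a call of its own:
- manip.get_time_s(): time.
- manip.get_q(): joint angles.
- manip.get_dq(): joint speeds.
- manip.get_joint_torque(): joint torques, N m.
- manip.get_position(): TCP position.
- manip.get_eef_rot(): TCP orientation.
- manip.get_contact_force(): force on the tool from outside, world axes, zero at the start.
- manip.get_wrist_torque(): the same for the moment, N m.
- manip.get_grip_width(): finger opening in m.
- manip.get_grasp_force(): force on a finger pad.
Only numpy, scipy, OpenCV 4.12 (cv2) and the standard library are available. Lean on these libraries where they do the work, as an engineer would, in place of code of your own. Each camera call takes 0.05 s, during which the arm holds its last target. There are 200 camera calls.

TASK

Take the loose crank out of its stand, put its square end down the round well on top of the small vise and feel for the hidden square drive, without forcing it, until the crank drops fully home while the jaw is still open. Then turn the crank clockwise so that the jaw clamps the heat sink against the back jaw, with the jaw's sprung pad pushed in about half way and never to its stop; do not push the vise by hand, and leave the crank seated and the things around undisturbed.

Things in the scene. Friction and masses are not known exactly. Their poses are not given: they have to be found in the camera images.
- crank: loose steel crank, 110 mm tall, about 0.25 kg, upright in its stand. Origin: tip of its lower end, on the shaft axis; z up the shaft, x along the arm. Round shaft 22 mm across from 25 to 56 mm above the tip, collar 33 mm across at 56-62 mm, flat arm 18 mm wide at 62-72 mm (x = -13 to +79 mm), at x = 70 mm an upright round handle 15 mm across, 72-104 mm
- crank_square (a point): centre of the crank's square, 17 mm above its tip: 14 mm square, 9-25 mm above the tip, its flats facing along the crank's x and y. Below it a cone nose, 13 mm narrowing to 6 mm across; above it the wider shaft's shoulder. In the eye it has some 10 degrees of play in all; under turning load it binds and may be drawn up with the opening fingers, so ease it back by about half of that before letting go
- crank_hub (a point): centre of the crank's hub, on the axis 91 mm above the tip: a block 26 mm along x, 18 mm along y (grip it across y), from 72 to 110 mm above the tip, standing on the arm
- stand: fixed grey plastic stand of the crank, 56 x 56 x 60 mm on an 80 x 80 x 6 mm foot, with a 25 mm upright hole in which the crank hangs by its collar (tip 4 mm above the bench). Origin: centre of the underside
- vise: fixed grey bench vise, base plate 80 x 180 x 12 mm. Origin: on the bench near the base's centre; z up, y along the vise toward the drive block (at y = 60 mm, 56 x 56 mm, 74 mm high). The back jaw's face is at y = -48 mm or up to 5 mm farther out. Turning the drive clockwise seen from above moves the jaw toward -y, 14 mm per radian, against 0.15 to 0.35 N m; friction holds it
- well (a point): centre of the mouth of the round well in the top of the drive block, 74 mm above the bench; 34 mm across, upright. With the crank fully home its tip is 49 mm below this point (25 mm above the bench), its shoulder on the eye; it can be pushed 7 mm lower only against the eye's spring
- eye_top (a point): resting place of the top of the drive eye, on the well's axis 24 mm below the mouth: a square hole 15.2 mm wide, 16 mm deep, open below, at an unknown angle that can not be seen (repeats every 90 degrees). It does not give sideways; pushed, it sinks up to 8 mm on a spring (about 2 to 10 N), then is hard
- pad_face (a point): centre of the sprung pad's face on the moving jaw (48 mm wide, 24 mm high); the pad and jaw are 16 to 45 mm above the bench. How the crank seats: unless the flats line up within about 5 degrees its square stands on the eye's rim, pushing the eye down; once lined up the eye springs up over the square, the force drops, and the crank can be pushed on, 16 mm in all
- heat_sink: black finned heat sink, 28 x 36 x 18 mm, standing loosely on the vise's base between the jaws, its 36 mm along the vise. Origin: centre of its underside
- jaw (a joint): travel of the moving jaw in m: 0 open, grows as it closes, at most 0.024. It meets the heat sink and takes it to the back jaw after 6 to 11 mm
- pad (a joint): how far the sprung pad is pushed into the moving jaw, in m: 0 free, 0.010 at its stop; spring 1.2 N per mm
- jar: small cream jar with a dark lid, 43 mm across, 40 mm high, a bystander. Origin: centre of its underside
- tape: tape roll lying flat, 78 mm across, 19 mm high, a bystander. Origin: centre of its underside
Mind the look-alikes: they are no part of the job. Leave any purple or turquoise look-alike of the crank alone.

How it is judged:
By the outcome, as a careful person would: the job done as asked, in the order asked, and still so for the second after the job is handed in, with the robot touching nothing.
It also fails if it takes over 72 s, if anything falls off the work surface, if the arm or the gripper's body presses on something with over 40 N, if the wrist force passes 120 N, or if a joint passes its speed limit or range.

## Working session

There is one attempt and no reset: what is moved stays moved. The work goes in short steps, each a Python script; the robot and the scene stay as the last script left them, time stands still between calls to the robot, and variables do not carry over. Pictures are saved under pics/ and viewed, at most 10 in all, crops included, and the job is handed in when it is done.

```bash
mkdir -p pics; ls; cat > h.py <<'E'
import numpy as np, cv2
from bench import manip
from scipy.spatial.transform import Rotation as R
def T(im):
    if "world_to_cam" in im: return np.linalg.inv(im["world_to_cam"])
    M=np.eye(4); M[:3,:3]=R.from_rotvec(im["rot"]).as_matrix(); M[:3,3]=im["pos"]; return M@im["mount"]
def grab(n):
    p,r=manip.get_position(),manip.get_eef_rot()
    im=manip.get_image(n); im["pos"]=p; im["rot"]=r; return im
def ray(im,u,v):
    M=T(im); d=M[:3,:3]@np.array([(u-im["cx"])/im["fx"],(v-im["cy"])/im["fy"],1]); return M[:3,3],d
def at_z(im,u,v,z):
    o,d=ray(im,u,v); return o+d*(z-o[2])/d[2]
def cloud(im):
    h,w=im["z_map"].shape; u,v=np.meshgrid(np.arange(w),np.arange(h)); z=im["z_map"]
    P=np.stack([(u-im["cx"])/im["fx"]*z,(v-im["cy"])/im["fy"]*z,z],-1); M=T(im)
    return P@M[:3,:3].T+M[:3,3]
def save(im,n): cv2.imwrite(f"pics/{n}.png",cv2.cvtColor(im["image"],cv2.COLOR_RGB2BGR))
def net(im,lab,z=None,f="place_of"):
    for d in getattr(manip,f)(im,lab)[:4]:
        u,v=d["xy"][0]*560,d["xy"][1]*420
        print(lab,f,round(d["p"],2),(round(u),round(v)),"" if z is None else at_z(im,u,v,z).round(4), "depth",cloud(im)[min(int(v),419),min(int(u),559)].round(3))
E
python3 - <<'E'
from h import *
for n in("top","side"):
    im=grab(n); save(im,n+"0"); print(n)
    for l,z in dict(crank=.004,crank_hub=.095,stand=0,vise=0,well=.074,pad_face=.03,heat_sink=.012,jar=0,tape=0).items(): net(im,l,z)
print(manip.get_time_s(),manip.get_eef_rot(),manip.get_contact_force())
E
```

```text
pics
top
crank place_of 0.85 (165, 231) [0.381  0.7116 0.004 ] depth [0.383 0.714 0.   ]
crank place_of 0.67 (324, 294) [0.229  0.2884 0.004 ] depth [0.231 0.288 0.   ]
crank place_of 0.51 (282, 201) [0.4707 0.4067 0.004 ] depth [0.461 0.409 0.108]
crank_hub place_of 0.81 (175, 260) [0.3082 0.6603 0.095 ] depth [0.306 0.679 0.017]
crank_hub place_of 0.69 (357, 292) [0.2449 0.2211 0.095 ] depth [0.238 0.208 0.021]
crank_hub place_of 0.67 (284, 195) [0.4759 0.4024 0.095 ] depth [0.475 0.405 0.115]
vise place_of 0.97 (367, 229) [0.4033 0.1759 0.    ] depth [0.405 0.179 0.011]
vise place_of 0.32 (284, 201) [0.4714 0.3998 0.    ] depth [0.461 0.402 0.114]
well place_of 0.67 (352, 226) [0.4052 0.23   0.074 ] depth [0.407 0.226 0.049]
pad_face place_of 0.51 (374, 228) [0.4052 0.1664 0.03  ] depth [0.407 0.166 0.023]
heat_sink place_of 0.43 (379, 231) [0.3977 0.1491 0.012 ] depth [0.4   0.153 0.023]
heat_sink place_of 0.2 (285, 194) [0.4891 0.3975 0.012 ] depth [0.478 0.4   0.115]
jar place_of 0.49 (249, 140) [0.6324 0.4999 0.    ] depth [0.624 0.5   0.037]
tape place_of 0.92 (295, 136) [0.6
[... 580 characters left out ...]
0.2041 0.1854 0.095 ] depth [0.23  0.207 0.019]
stand place_of 0.91 (296, 230) [0.4698 0.3983 0.    ] depth [0.448 0.382 0.032]
vise place_of 0.55 (362, 307) [0.4109 0.1835 0.    ] depth [0.388 0.175 0.039]
well place_of 0.55 (341, 272) [0.3993 0.2351 0.074 ] depth [0.413 0.244 0.052]
pad_face place_of 0.7 (368, 303) [0.4078 0.174  0.03  ] depth [0.402 0.173 0.042]
heat_sink place_of 0.89 (377, 314) [0.411  0.1535 0.012 ] depth [0.402 0.152 0.03 ]
jar place_of 0.86 (310, 173) [0.6363 0.4984 0.    ] depth [0.616 0.484 0.025]
tape place_of 0.61 (348, 193) [0.6435 0.3875 0.    ] depth [0.643 0.39  0.001]
1.0 [-3.11969438e+00 -3.69587204e-01  7.14153844e-05] [ 0.01768353  0.51941828 -0.15865794]
```

View pics/top0.png

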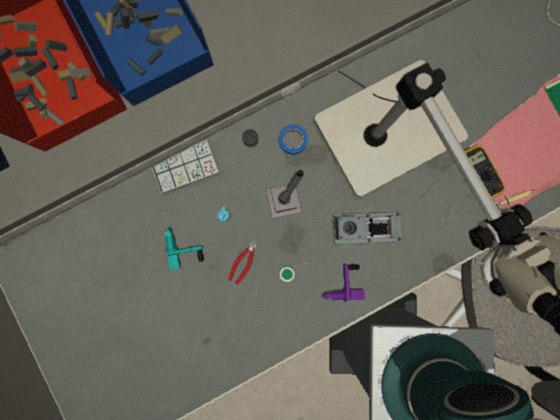

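View pics/side0.png

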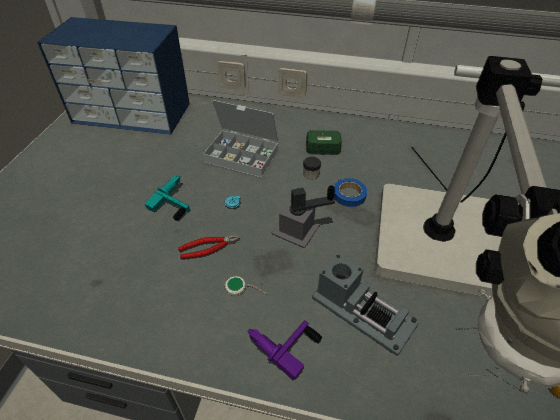

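The crank stands at top-picture (288,197) with its handle toward (298,174). The vise is at (367,229) with the well at (350,227). The purple and turquoise look-alikes lie flat on the bench. A boom microscope (490,230) stands between the arm and the work, so I'll map it first.

```bash
python3 - <<'E'
from h import *
A=[]
for n in("top","side"):
    im=grab(n); P=cloud(im)[im["z_map"]>0].reshape(-1,3); A.append(P)
    Q=cloud(im); 
    if n=="top":
        for u,v in((375,133),(420,85),(460,150),(490,215),(500,235),(510,265),(540,300),(430,370),(490,400)): print(n,u,v,Q[v,u].round(3))
    else:
        for u,v in((440,230),(500,80),(530,160),(490,120),(500,215),(490,260),(520,260),(510,320),(530,380)): print(n,u,v,Q[v,u].round(3))
P=np.vstack(A)
# height map of things >0.1, x rows, y columns
print("cols y",np.arange(-.8,.9,.1).round(1))
for x in np.arange(-.1,1.0,.1):
    r=[]
    for y in np.arange(-.8,.9,.1):
        s=P[(abs(P[:,0]-x-.05)<.05)&(abs(P[:,1]-y-.05)<.05)&(P[:,2]>.08)]
        r.append(f"{s[:,2].min():.2f}-{s[:,2].max():.2f}" if len(s)>3 else "    .    ")
    print(f"{x:.1f}",*r)
print(manip.tip_extent)
E
```

```text
top 375 133 [0.639 0.179 0.087]
top 420 85 [0.641 0.173 0.395]
top 460 150 [0.53  0.097 0.381]
top 490 215 [0.417 0.043 0.376]
top 500 235 [0.381 0.037 0.397]
top 510 265 [0.331 0.032 0.416]
top 540 300 [0.281 0.014 0.464]
top 430 370 [0.071 0.047 0.101]
top 490 400 [0.086 0.024 0.331]
side 440 230 [0.628 0.159 0.057]
side 500 80 [0.619 0.163 0.384]
side 530 160 [0.473 0.066 0.379]
side 490 120 [0.64  0.159 0.309]
side 500 215 [0.359 0.055 0.383]
side 490 260 [0.286 0.038 0.397]
side 520 260 [0.262 0.021 0.435]
side 510 320 [0.272 0.001 0.36 ]
side 530 380 [ 0.272 -0.04   0.304]
cols y [-0.8 -0.7 -0.6 -0.5 -0.4 -0.3 -0.2 -0.1 -0.   0.1  0.2  0.3  0.4  0.5
  0.6  0.7  0.8]
-0.1     .         .         .         .         .     0.08-0.09     .         .     0.08-0.20     .         .         .         .         .         .         .         .    
0.0     .         .         .         .         .         .         .     0.08-0.37 0.08-0.37 0.28-0.30     .         .         .         .         .         .         .    
0.1     .         .         .         .         .         .         . 
[... 801 characters left out ...]
.6     .         .         .         .         .         .         .         .         .     0.08-0.40 0.35-0.47 0.40-0.47 0.40-0.47 0.47-0.58 0.08-0.58 0.47-0.58 0.47-0.55
0.7     .         .         .         .         .         .         .         .     0.40-0.42 0.08-0.47 0.40-0.47 0.47-0.47 0.47-0.47 0.47-0.53 0.47-0.52 0.08-0.52 0.08-0.51
0.8     .         .         .         .         .         .         .         .         .         .         .         .         .     0.08-0.15 0.08-0.25 0.08-0.25 0.16-0.25
0.9     .         .         .         .         .         .         .         .         .         .         .     0.18-0.20 0.08-0.16 0.08-0.25 0.09-0.25 0.16-0.25     .    
0.022
```

```bash
python3 - <<'E'
from h import *
from scipy.optimize import least_squares
def rv(yaw,tilt=0): return (R.from_euler('z',yaw)*R.from_euler('x',np.pi)).as_rotvec()
D=[]
q0=np.array(manip.get_q()); D.append((q0,manip.get_position(),manip.get_eef_rot()))
for p in [(.15,-.6,.3),(.3,-.5,.3),(.3,-.5,.6),(.3,-.4,.65),(.4,0,.65),(.4,.23,.65),(.4,.23,.3),(.405,.23,.12),(.47,.4,.12),(.47,.4,.35),(.6,.0,.4),(.3,.3,.6),(.3,.4,.4)]:
  for yaw in(-1.3,0,.9):
    q=manip.ik(p,rv(yaw))
    if q is not None: D.append((np.array(q),np.array(p),np.array(rv(yaw))))
    if yaw==0 or q is None: print(p,yaw,None if q is None else np.round(q,2))
# chain: z,y,z,y,z,y,z with offsets before each joint
def fk(v,q):
    s=[-1,1,1,1,1,1,1]; ax='zyzyzyz'
    return None
np.save("D.npy",np.array([np.r_[a,b,c] for a,b,c in D]))
A=[]
for n in("top","side"):
    im=grab(n); A.append(cloud(im)[im["z_map"]>0].reshape(-1,3))
P=np.vstack(A); np.save("P.npy",P)
s=P[(P[:,2]>.38)&(P[:,2]<.6)&(P[:,0]>.3)&(P[:,1]>.2)]
u=np.array([.894,.447]) ; 
for y in np.arange(.2,.9,.05):
    t=s[abs(s[:,1]-y)<.02]
    if len(t): i=t[:,0].argmin(); print("shelf y",round(y,2),"min x",t[i].round(3))
c=P[(abs(P[:,0]-.48)<.12)&(abs(P[:,1]-.4)<.12)&(P[:,2]>.068)&(P[:,2]<.13)]
print(len(c)); 
for lo,hi in((.068,.08),(.08,.098),(.098,.107),(.107,.125)):
    t=c[(c[:,2]>lo)&(c[:,2]<hi)]; print(lo,len(t),t.mean(0).round(4) if len(t) else "",t.min(0).round(3),t.max(0).round(3))
sc=P[(P[:,0]>.18)&(P[:,0]<.45)&(abs(P[:,1])<.2)&(P[:,2]>.1)]
print("scope",sc.min(0).round(3),sc.max(0).round(3))
E
```

```text
(0.15, -0.6, 0.3) 0 [ 1.25  0.37  0.03  1.58 -0.01  1.2  -0.28]
(0.3, -0.5, 0.3) 0 [ 1.    0.3  -0.03  1.67  0.01  1.17 -0.6 ]
(0.3, -0.5, 0.6) 0 [ 0.99  0.25 -0.02  1.08  0.01  1.81 -0.6 ]
(0.3, -0.4, 0.65) 0 [ 0.94  0.11 -0.09  1.14  0.01  1.89 -0.71]
(0.4, 0, 0.65) 0 [ 1.49 -0.25 -1.17  1.32 -0.24  1.91 -1.33]
(0.4, 0.23, 0.65) 0 [ 0.14  0.06 -0.79  1.21  0.05  1.89 -2.2 ]
(0.4, 0.23, 0.3) 0 [-0.75  0.07  0.17  1.95 -0.01  1.12 -2.15]
(0.405, 0.23, 0.12) 0 [ 0.24  0.52 -1.    2.09  0.6   0.85 -2.69]
(0.47, 0.4, 0.12) 0 [-0.25  0.66 -0.7   1.72  0.51  0.95 -2.72]
(0.47, 0.4, 0.35) 0 [-0.88  0.33  0.17  1.52 -0.06  1.29 -2.28]
(0.6, 0.0, 0.4) 0 [ 0.47  0.35 -0.7   1.46  0.22  1.42 -1.8 ]
(0.3, 0.3, 0.6) 0 [ 0.5  -0.13 -1.17  1.41 -0.12  1.78 -2.27]
(0.3, 0.4, 0.4) 0 [-1.15  0.08  0.17  1.72 -0.01  1.35 -2.55]
shelf y 0.2 min x [0.651 0.2   0.386]
shelf y 0.25 min x [0.686 0.268 0.417]
shelf y 0.3 min x [0.658 0.319 0.419]
shelf y 0.35 min x [0.628 0.369 0.406]
shelf y 0.4 min x [0.6   0.414 0.414]
shelf y 0.45 min x [0.571 0.47  0.425]
shelf y 0.5 min x [0.542 0.519 0.421]
shelf y 0.55 min x [0.514 0.566 0.418]
shelf y 0.6 min x [0.485 0.62  0.406]
shelf y 0.65 min x [0.457 0.669 0.413]
shelf y 0.7 min x [0.428 0.719 0.418]
shelf y 0.75 min x [0.399 0.77  0.42 ]
shelf y 0.8 min x [0.37  0.82  0.418]
shelf y 0.85 min x [0.341 0.87  0.418]
889
0.068 425 [0.5019 0.3796 0.0748] [0.456 0.353 0.068] [0.537 0.414 0.08 ]
0.08 146 [0.4869 0.3853 0.0892] [0.457 0.357 0.08 ] [0.536 0.413 0.098]
0.098 95 [0.4943 0.3821 0.103 ] [0.456 0.356 0.098] [0.537 0.414 0.107]
0.107 223 [0.4795 0.3955 0.1123] [0.457 0.358 0.107] [0.536 0.414 0.117]
scope [ 0.235 -0.067  0.29 ] [0.45  0.075 0.497]
```

```bash
cat > kin.py <<'E'
import numpy as np, itertools
from scipy.spatial.transform import Rotation as R
from scipy.optimize import least_squares
def frames(v,q,s):
    off=np.asarray(v[:24]).reshape(8,3); o=v[24:31]
    p=np.array(off[0]);M=np.eye(3);out=[p.copy()]
    for i,a in enumerate('zyzyzyz'):
        M=M@R.from_euler(a,s[i]*q[i]+o[i]).as_matrix(); p=p+M@off[i+1]; out.append(p.copy())
    return out,M
def fit():
    D=np.load("D.npy"); best=None
    for odd in itertools.product((-1,1),repeat=4):
        s=[odd[0],1,odd[1],1,odd[2],1,odd[3]]
        def res(v):
            r=[]
            for d in D:
                f,M=frames(v,d[:7],s); r+=list(f[-1]-d[7:10])+list((M-R.from_rotvec(d[10:13]).as_matrix()).ravel()*.3)
            return np.r_[r,1e-5*v]
        v0=np.zeros(31); v0[[2,8,14,20]]=.15,.2,.2,0; v0[2]=.33; v0[23]=.2; v0[11]=.05;v0[17]=.05
        z=least_squares(res,v0,max_nfev=40)
        if best is None or z.cost<best[0]: best=(z.cost,z.x,s)
        if z.cost<1e-4: break
    return best
if __name__=="__main__":
    c,v,s=fit(); print(c,s); print(v[:24].reshape(8,3).round(3)); print(v[24:].round(3)); np.savez("kin.npz",v=v,s=s)
    D=np.load("D.npy")
    f,M=frames(v,D[0][:7],s); print(np.round(f,3))
E
time timeout 300 python3 kin.py
```

```text
1.3926016424451687e-10 [-1, 1, -1, 1, -1, 1, -1]
[[-0.     0.     0.142]
 [-0.    -0.007  0.142]
 [ 0.    -0.007  0.251]
 [ 0.    -0.008  0.251]
 [ 0.    -0.008  0.235]
 [ 0.    -0.     0.235]
 [ 0.    -0.     0.141]
 [-0.    -0.     0.141]]
[-0.     0.    -0.     0.     0.    -0.     1.571]
[[-0.     0.     0.142]
 [-0.007 -0.002  0.284]
 [ 0.014 -0.102  0.514]
 [ 0.034 -0.202  0.743]
 [ 0.086 -0.406  0.639]
 [ 0.146 -0.608  0.534]
 [ 0.146 -0.608  0.394]
 [ 0.146 -0.608  0.253]]
real	0m1.044s
user	0m3.358s
sys	0m0.084s
```

```bash
cat >> h.py <<'E'
import kin
from scipy.optimize import least_squares
from scipy.spatial import cKDTree
K=np.load("kin.npz"); LO=np.array([-2.81,-.39,-1.27,.06,-1.19,.19,-2.82]); HI=np.array([2.81,2.02,1.25,2.57,4.33,2,2.82])
P=np.load("P.npy"); d=np.hypot(P[:,0],P[:,1])
OB=P[(P[:,2]>.13)&(d>.19)&(P[:,0]>.15)]
g=np.meshgrid(np.arange(.2,.46,.03),np.arange(-.1,.09,.03),np.arange(.2,.51,.03)); OB=np.vstack([OB,np.stack(g,-1).reshape(-1,3)]); TR=cKDTree(OB)
def rv(yaw): return (R.from_euler('z',yaw)*R.from_euler('x',np.pi)).as_rotvec()
def clear(q):
    f,_=kin.frames(K["v"],q,K["s"]); f=np.array(f); tip=f[7]+(f[7]-f[6])/.141*.022
    out=[]
    for a,b in((f[1],f[3]),(f[3],f[5]),(f[5],tip)):
        out.append(TR.query(a+np.linspace(0,1,25)[:,None]*(b-a))[0].min())
    return np.array(out)   # axis-to-obstacle distances: upper arm, forearm, tool
def myik(p,yaw,q3=0.,seed=None):
    Rt=R.from_rotvec(rv(yaw)).as_matrix()
    def res(q):
        f,M=kin.frames(K["v"],q,K["s"]); return np.r_[(f[-1]-p)*10,(M-Rt).ravel()*3,.003*(q[2]-q3)]
    s=np.array([-np.arctan2(p[1],p[0]),.3,q3,1.6,0,1.2,0.3]) if seed is None else np.array(seed)
    z=least_squares(res,np.clip(s,LO+.01,HI-.01),bounds=(LO,HI)); return z.x,np.abs(res(z.x)[:12]).max()
def path(qa,qb,n=25): return np.min([clear(qa+(qb-qa)*t) for t in np.linspace(0,1,n)],0)
E
python3 - <<'E'
from h import *
q0=np.array(manip.get_q())
f=lambda q:np.round(q,3)
a,e=myik(np.array([.3,-.45,.66]),-.4); print("a",f(a),e,path(q0,a))
for th in (2.49,):
  b,e=myik(np.array([.40,.33,.66]),th); print("b",f(b),e,path(a,b))
  for q3 in(-.4,0,.4):
    c,e=myik(np.array([.43,.365,.28]),th,q3); print("c",q3,f(c),e,path(b,c))
    g,e=myik(np.array([.475,.402,.101]),th,q3); print("g",f(g),e,path(c,g))
    w,e=myik(np.array([.405,.230,.2]),th,q3); print("w",f(w),e,path(c,w),clear(w))
    w,e=myik(np.array([.405,.230,.122]),th,q3); print("w",f(w),e,path(c,w),clear(w))
E
```

```text
a [ 0.926  0.201  0.     1.011 -0.     1.93  -1.045] 1.942890293094024e-14 [0.18078739 0.30312772 0.37637909]
b [-0.749  0.153  0.     1.069  0.     1.92   0.17 ] 6.350475700855895e-13 [0.15907741 0.3008231  0.15897332]
c -0.4 [-0.432  0.308 -0.4    1.727  0.131  1.132  0.048] 6.207812042191563e-12 [0.12490685 0.20138878 0.15370186]
g [-0.457  0.621 -0.4    1.723  0.304  0.859 -0.071] 5.509592782004802e-11 [0.04589228 0.11986368 0.11986368]
w [-0.225  0.22  -0.4    2.04   0.109  0.901  0.235] 1.8471529861230351e-10 [0.12490685 0.10721702 0.150114  ] [0.14497704 0.10721702 0.150114  ]
w [-0.237  0.349 -0.4    2.1    0.202  0.728  0.153] 7.130684931411224e-12 [0.11227061 0.07943106 0.15013227] [0.11227061 0.07943106 0.15013227]
c 0 [-0.758  0.284 -0.     1.739 -0.     1.119  0.161] 7.09432512735475e-13 [0.14162869 0.20137105 0.15539633]
g [-0.752  0.587 -0.     1.734 -0.     0.821  0.167] 1.8039458815621856e-11 [0.07837942 0.11993662 0.11993662]
w [-0.583  0.199 -0.     2.051 -0.     0.892  0.337] 2.6367796834847468e-14 [0.14162869 0.11530187 0.15011573] [0.1535149  0.11530187 0.15011573]
w [-0.583  0.323 -0.     2.111 -0.     0.707  0.337] 6.378231276471524e-13 [0.12742757 0.09785859 0.1501389 ] [0.12742757 0.09785859 0.1501389 ]
c 0.4 [-1.084  0.298  0.4    1.75  -0.127  1.12   0.275] 4.0831227288151695e-11 [0.15533224 0.20135275 0.15643363]
g [-1.046  0.621  0.4    1.745 -0.309  0.839  0.415] 8.965050923848139e-13 [0.11871232 0.11994386 0.11994386]
w [-0.938  0.208  0.4    2.062 -0.103  0.89   0.438] 8.91786644530157e-13 [0.15557258 0.12267648 0.15011719] [0.16188627 0.12267648 0.15011719]
w [-0.926  0.344  0.4    2.122 -0.202  0.712  0.526] 1.5807993802852138e-10 [0.14024535 0.11482066 0.15014392] [0.14024535 0.11482066 0.15014392]
```

```bash
python3 - <<'E'
from h import *
q0=np.array(manip.get_q()); t=manip.get_time_s
a,_=myik(np.array([.3,-.45,.66]),-.4); b,_=myik(np.array([.38,.33,.62]),2.49,.5); c,e=myik(np.array([.41,.335,.27]),2.49,.5)
print(path(a,b),path(b,c),e)
manip.move_joints(a); print(t()); manip.move_joints(b); print(t()); manip.move_joints(c); print(t(),manip.get_position())
manip.move_gripper(.06)
im=grab("wrist"); save(im,"w1")
for l,z in dict(crank_hub=.095,crank=.004,well=.074,stand=0,heat_sink=.012,pad_face=.03).items(): net(im,l,z)
np.save("w1.npy",cloud(im)); M=im["mount"]; print(M.round(3))
E
```

```text
[0.16545222 0.3054159  0.13155178] [0.16564298 0.21262024 0.18796622] 1.0114131754335176e-12
2.8917
5.875
7.2 [0.41050948 0.33549818 0.27104503]
crank_hub place_of 0.92 (369, 206) [0.4691 0.3995 0.095 ] depth [0.461 0.398 0.115]
crank_hub place_of 0.71 (101, 131) [0.2587 0.2413 0.095 ] depth [0.233 0.208 0.022]
crank place_of 0.87 (352, 190) [0.4729 0.4014 0.004 ] depth [0.455 0.397 0.06 ]
crank place_of 0.87 (146, 77) [0.2184 0.2864 0.004 ] depth [0.226 0.292 0.028]
well place_of 0.57 (203, 240) [0.4004 0.2363 0.074 ] depth [0.403 0.225 0.05 ]
stand place_of 0.67 (351, 189) [0.473  0.4017 0.    ] depth [0.454 0.398 0.062]
heat_sink place_of 0.91 (166, 259) [0.3987 0.154  0.012 ] depth [0.394 0.17  0.04 ]
pad_face place_of 0.79 (170, 261) [0.4022 0.1656 0.03  ] depth [0.4   0.171 0.041]
[[-0.    -0.965 -0.261  0.066]
 [ 1.     0.    -0.    -0.001]
 [ 0.    -0.261  0.965 -0.121]
 [ 0.     0.     0.     1.   ]]
```

View pics/w1.png

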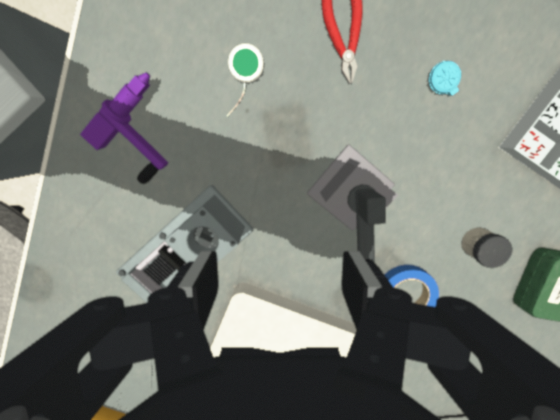

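The crank hub is at (370,205) with its arm pointing down the picture. The well is at (203,240), and both agree with the top view. Next I'll look at each from close above.

```bash
python3 - <<'E'
from h import *
t=manip.get_time_s
w,_=myik(np.array([.40,.235,.2]),2.49,.5); c,e=myik(np.array([.46,.39,.22]),2.49,.5)
print(path(np.array(manip.get_q()),w),path(w,c),e)
manip.move_joints(w); print(t()); im=grab("wrist"); save(im,"w2"); net(im,"well",.074); net(im,"vise",0); net(im,"pad_face",.03); net(im,"heat_sink",.012)
C=cloud(im); np.savez("w2.npz",C=C,img=im["image"],**{k:im[k] for k in("fx","fy","cx","cy","mount","pos","rot")})
manip.move_joints(c); print(t()); im=grab("wrist"); save(im,"w3"); net(im,"crank_hub",.095);net(im,"crank",.004);net(im,"stand",0)
C=cloud(im); np.savez("w3.npz",C=C,img=im["image"],**{k:im[k] for k in("fx","fy","cx","cy","mount","pos","rot")})
q=C.reshape(-1,3); 
for lo,hi in((.07,.085),(.098,.1105),(.1115,.125)):
    s=q[(q[:,2]>lo)&(q[:,2]<hi)&(np.hypot(q[:,0]-.49,q[:,1]-.39)<.1)]; r=cv2.minAreaRect((s[:,:2]*1000).astype(np.float32)); print(lo,len(s),s.mean(0).round(4),r,np.median(s[:,2]))
cv2.imwrite("pics/pair.png",np.hstack([cv2.imread("pics/w2.png")[:,80:480],cv2.imread("pics/w3.png")[:,80:480]]))
E
```

```text
[0.16497257 0.12799319 0.15535644] [0.14188385 0.12799319 0.13487755] 1.9901913450581787e-10
8.4833
well place_of 0.7 (281, 211) [0.4006 0.2351 0.074 ] depth [0.407 0.23  0.044]
vise place_of 0.73 (241, 228) [0.4052 0.1766 0.    ] depth [0.396 0.19  0.046]
pad_face place_of 0.61 (231, 244) [0.4064 0.1676 0.03  ] depth [0.403 0.172 0.042]
heat_sink place_of 0.65 (218, 246) [0.4038 0.1483 0.012 ] depth [0.4   0.156 0.029]
9.4417
crank place_of 0.65 (46, 59) [0.2137 0.2845 0.004 ] depth [0.227 0.294 0.028]
crank place_of 0.57 (294, 190) [0.4691 0.4016 0.004 ] depth [0.457 0.406 0.067]
stand place_of 0.95 (295, 193) [0.4733 0.4    0.    ] depth [0.459 0.406 0.072]
0.07 920 [0.5071 0.3778 0.0764] ((497.8942565917969, 383.75677490234375), (18.008413314819336, 90.75262451171875), 58.21294403076172) 0.0762122484868929
0.098 356 [0.5118 0.375  0.1055] ((496.831787109375, 384.3617858886719), (17.67894744873047, 88.35477447509766), 58.30442810058594) 0.10669469094803839
0.1115 753 [0.47   0.401  0.1142] ((470.4981689453125, 400.70263671875), (17.948591232299805, 26.03620147705078), 57.86628723144531) 0.11422538692639259
```

View pics/pair.png

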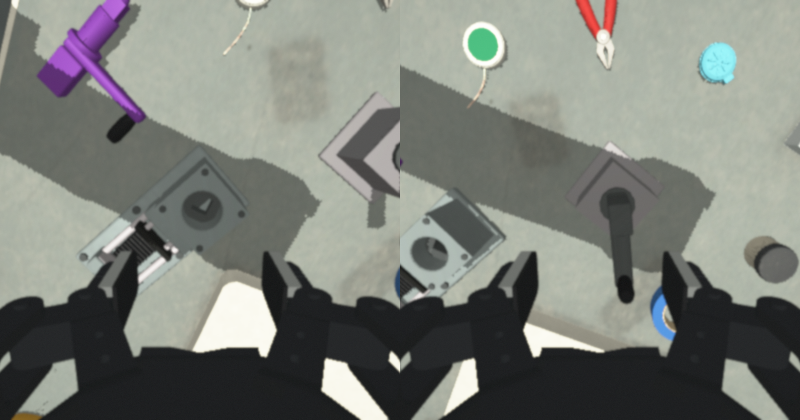

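```bash
python3 - <<'E'
from h import *
for n in("w2","w3"):
    d=np.load(n+".npz"); C=d["C"]; q=C.reshape(-1,3)
    near=np.hypot(q[:,0]-.4,q[:,1]-.235)<.05
    s=q[near&(abs(q[:,2]-.0745)<.004)]; r=cv2.minAreaRect((s[:,:2]*1000).astype(np.float32)); print(n,len(s),r,np.median(s[:,2]))
    g=cv2.convexHull((s[:,:2]*1000).astype(np.float32))
    # hole rim: nearest top points per direction around a centre, iterate circle fit
    c=np.array([.4006,.2351])
    for _ in range(5):
        a=np.arctan2(s[:,1]-c[1],s[:,0]-c[0]); rr=np.hypot(*(s[:,:2]-c).T); pts=[]
        for k in np.arange(-np.pi,np.pi,.15):
            m=abs(a-k)<.075
            if m.sum() and rr[m].min()<.022: pts.append(s[m][rr[m].argmin(),:2])
        pts=np.array(pts); f=least_squares(lambda v:np.hypot(*(pts-v[:2]).T)-v[2],[*c,.017],loss="soft_l1",f_scale=.0005); c=f.x[:2]
    print(f.x.round(4),len(pts),np.abs(f.fun).max())
    m=near&(q[:,2]>.005)&(q[:,2]<.06); print("inside z",np.percentile(q[m&(np.hypot(*(q[:,:2]-c).T)<.012),2],[5,50,95]))
g,e=myik(np.array([.4705,.4007,.101]),np.pi-.56,.5); print(g.round(3),e,clear(g))
E
```

```text
w2 3287 ((400.8108215332031, 235.44387817382812), (56.29224395751953, 56.156883239746094), 3.7995705604553223) 0.07437429034606421
[0.4005 0.2355 0.0169] 42 0.0004351890421117263
inside z [0.01293876 0.04944351 0.05129672]
w3 2655 ((400.78289794921875, 235.40188598632812), (56.05289077758789, 57.76218032836914), 4.241206169128418) 0.07436465814106519
[0.4007 0.236  0.017 ] 42 0.0006543881655689532
inside z [0.03824824 0.04846749 0.05117097]
[-1.122  0.635  0.5    1.759 -0.389  0.848  0.568] 4.543587728278453e-13 [0.13058608 0.12441644 0.12441644]
```

```bash
python3 - <<'E'
from h import *
def hub(C):
    q=C.reshape(-1,3); s=q[(q[:,2]>.1115)&(q[:,2]<.125)&(np.hypot(q[:,0]-.47,q[:,1]-.40)<.03)]
    r=cv2.minAreaRect((s[:,:2]*1000).astype(np.float32)); return np.array(r[0])/1000,r
p1=np.array([.4705,.4007]); yaw1,yaw2=2.49,.1
c,e=myik(np.array([.46,.39,.22]),yaw2,.5,np.r_[manip.get_q()[:6],-2.1]); print(c.round(2),e)
if e>1e-3: raise SystemExit
manip.move_joints(c); im=grab("wrist"); save(im,"w4"); p2,r=hub(cloud(im)); print(p2,r)
Rz=lambda y:np.array([[np.cos(y),-np.sin(y)],[np.sin(y),np.cos(y)]])
A=np.block([[np.eye(2),Rz(yaw1)],[np.eye(2),Rz(yaw2)]]); x=np.linalg.solve(A,np.r_[p1,p2]); print("true",x[:2].round(4),"e",x[2:].round(4), "well true",np.array([.4007,.2356])-Rz(yaw1)@x[2:])
print(manip.get_time_s())
E
```

```text
[-1.13  0.45  0.5   1.72 -0.24  1.04 -2.02] 9.275913370743183e-13
[0.47056607 0.40076978] ((470.5660705566406, 400.769775390625), (18.05701446533203, 26.20527458190918), 58.21369552612305)
true [0.4705 0.4007] e [0. 0.] well true [0.4007468  0.23562185]
11.825
```

```bash
python3 - <<'E'
from h import *
th=-.557; p=np.array([.4705,.4007]); t=manip.get_time_s
g,e=myik(np.array([*p,.17]),np.pi+th,.5); print(g.round(2),e)
manip.move_joints(g)
print(manip.movel([*p,.102],rate=.12,f_stop=8),manip.get_position())
manip.move_gripper(.0,force=60); print("w",manip.get_grip_width(),manip.get_grasp_force(),manip.get_position().round(4))
f0=manip.get_contact_force().copy()
print(manip.movel([*p,.2],rate=.12),t(),manip.get_grip_width(),f0,manip.get_contact_force())
im=grab("side"); save(im,"s2"); im=grab("wrist"); save(im,"w5")
cv2.imwrite("pics/pair2.png",np.hstack([cv2.imread("pics/s2.png")[60:360,160:460],cv2.imread("pics/w5.png")[60:360,160:460]]))
E
```

```text
[-1.12  0.54  0.5   1.72 -0.3   0.96  0.51] 7.310818617156656e-13
False [0.47087297 0.40080163 0.1025339 ]
w 0.017496240422132665 58.266252279281616 [0.4707 0.4009 0.1026]
False 16.2083 0.017743116286225075 [-0.5122595   0.00549235  5.38701554] [-1.16110529 -0.85649027 -2.66000516]
```

View pics/pair2.png

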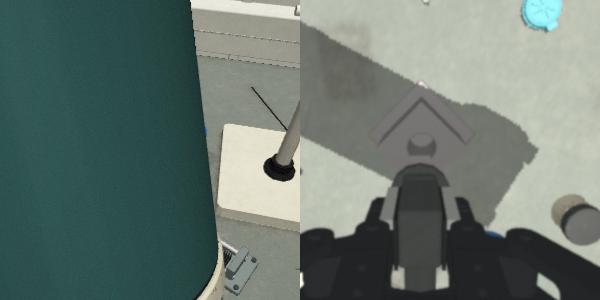

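The crank is held and the stand is empty, with its hole visible at (420,145). Next I'll carry it to the well and go down gently.

```bash
python3 - <<'E'
from h import *
W=np.array([.4007,.2356]); yaw=np.pi-.557; t=manip.get_time_s
w,e=myik(np.array([*W,.2]),yaw,.5); print(w.round(2),e,path(np.array(manip.get_q()),w))
manip.move_joints(w); print(t(),manip.get_position().round(4))
print(manip.movel([*W,.15],rate=.1,f_stop=8),manip.get_position().round(4),manip.get_contact_force().round(2))
print(manip.movel([*W,.136],rate=.03,f_stop=4),manip.get_position().round(4),manip.get_contact_force().round(2),manip.get_wrist_torque().round(2),t())
E
```

```text
[-1.04  0.21  0.5   2.07 -0.13  0.89  0.55] 9.960920976936904e-12 [0.13773711 0.12676162 0.12067478]
17.0583 [0.4008 0.2357 0.2002]
False [0.401  0.2358 0.1502] [ 0.4  -0.41 -2.89]
True [0.4008 0.2358 0.1354] [0.89 0.52 2.61] [ 0.35 -0.27  0.03] 18.2417
```

```bash
python3 - <<'E'
from h import *
W=np.array([.4007,.2356]); yaw=np.pi-.557; t=manip.get_time_s
q=np.array(manip.get_q()); n=0
for k in range(1,26):
    s=myik(np.array([*W,.1352]),yaw+k*np.radians(4),.5,q)[0]; manip.move_joints(s); q=s
    f=manip.get_contact_force(); print(4*k,round(t(),2),f.round(1),round(manip.get_position()[2],4),manip.get_wrist_torque()[2].round(2))
    if f[2]<-1.5: break
    if np.linalg.norm(f[:2])>15 or f[2]>12: print("side force"); break
E
```

```text
4 18.49 [ 1.1 -0.4  2.6] 0.1352 0.01
8 18.74 [1.6 1.  2.9] 0.1353 -0.07
12 18.99 [-0.1 -0.1  3.8] 0.1352 -0.05
16 19.24 [ 0.2 -0.6  2.2] 0.1352 -0.01
20 19.49 [-0.8  0.2  2.9] 0.1352 -0.07
24 19.74 [ 0.1 -0.   2. ] 0.1352 -0.01
28 19.99 [0.6 0.3 2.8] 0.1352 0.01
32 20.24 [0.7 0.5 2.3] 0.1352 -0.01
36 20.49 [ 0.3 -0.5  3.2] 0.1352 0.05
40 20.74 [-0.1  0.5  2.6] 0.1352 -0.0
44 20.99 [-0.3  0.1  2. ] 0.1352 0.0
48 21.24 [-0.1  0.1  1.9] 0.1352 -0.01
52 21.49 [ 2.1 -0.6 -0.4] 0.1351 0.03
56 21.74 [ 1.2 -0.2 -2.1] 0.1351 0.04
```

```bash
python3 - <<'E'
from h import *
W=[.4007,.2356]; t=manip.get_time_s
print(manip.movel([*W,.1225],rate=.03,f_stop=4),manip.get_position().round(4),manip.get_contact_force().round(2),manip.get_wrist_torque().round(3),t())
manip.sleep(.2); print(manip.get_contact_force().round(2),manip.get_q()[6])
E
```

```text
False [0.4007 0.2356 0.1224] [ 1.36 -0.35 -1.01] [-0.213 -0.237  0.017] 22.3167
[ 1.31 -0.7  -0.65] 1.628582759351331
```

```bash
python3 - <<'E'
from h import *
for n in("w2","w3"):
    C=np.load(n+".npz")["C"].reshape(-1,3); W=np.array([.4007,.2356])
    s=C[(C[:,2]>.066)&(C[:,2]<.08)&(np.hypot(*(C[:,:2]-W).T)<.05)]; r=cv2.minAreaRect((s[:,:2]*1000).astype(np.float32))
    ph=np.radians(r[2] if r[2]<45 else r[2]-90); print(n,r[1],np.degrees(ph))
    if n=="w3": ph=np.radians(4)
    Y=np.array([-np.sin(ph),np.cos(ph)]); X=np.array([np.cos(ph),np.sin(ph)])
    x=(C[:,:2]-W)@X*1000; y=(C[:,:2]-W)@Y*1000+60; z=C[:,2]*1000
    for xs in((-22,-15),(-10,10),(15,22)):
        m=(x>xs[0])&(x<xs[1])&(y>-95)&(y<35)
        o=np.argsort(y[m]); yy,zz=y[m][o],z[m][o]
        print(xs," ".join(f"{b}:{np.median(zz[(yy>=b)&(yy<b+2)]):.0f}" for b in range(-92,34,2) if ((yy>=b)&(yy<b+2)).sum()>1))
    for lab,lo,hi,za,zb in(("back",-80,-30,36,48),("jaw",-25,33,36,48),("sink",-50,10,24,33)):
        m=(abs(x)<(12 if lab=="sink" else 30))&(y>lo)&(y<hi)&(z>za)&(z<zb)
        if m.sum(): print(lab,m.sum(),np.percentile(y[m],[0,1,50,99,100]).round(1),np.percentile(x[m],[1,99]).round(1),np.median(z[m]).round(1))
im=cv2.imread("pics/w2.png")[170:310,150:350]; cv2.imwrite("pics/v.png",cv2.resize(im,None,fx=4,fy=4,interpolation=cv2.INTER_CUBIC))
E
```

```text
w2 (56.29427719116211, 56.16505432128906) 3.7828905582427974
(-22, -15) -88:12 -86:12 -68:42 -66:43 -64:43 -62:43 -60:43 -58:43 -56:42 -54:32 -52:31 -50:24 -48:24 -46:25 -44:23 -42:25 -40:24 -38:25 -36:25 -34:25 -32:24 -30:24 -28:24 -26:25 -24:24 -22:25 -20:25 -18:25 -16:25 -14:26 -12:29 -6:40 -4:41 -2:33 0:24 2:27 4:28 6:31 12:45 14:45 16:45 18:45 20:45 22:45 30:203 32:202
(-10, 10) -52:21 -36:27 -34:28 -32:26 -30:30 -28:28 -26:30 -24:28 -22:30 -20:27 -18:30 -16:29 -14:30 -12:30 -6:40 -4:41 -2:30 0:14 12:45 14:45 16:45 18:45 20:45 22:45 30:74 32:74
(15, 22) -50:12 -48:12 -46:17 -44:13 -42:13 -40:13 -38:13 -36:13 -34:13 -32:13 -30:13 -28:14 -26:13 -24:14 -22:13 -20:13 -18:22 -16:24 -14:24 -8:40 -6:40 -4:41 -2:36 0:30 2:25 4:25 6:32 12:44 14:45 16:45 18:45 20:45 22:45 30:73 32:74
back 212 [-66.6 -66.1 -57.4 -51.7 -51.2] [-27.7 -15. ] 42.4
jaw 1017 [-6.1 -5.6 15.2 24.8 32.3] [-27.7  26.8] 44.3
sink 492 [-45.1 -35.6 -19.2   4.5   7.5] [-11.8  11.4] 28.9
w3 (56.01910400390625, 57.81307601928711) 4.084526538848877
(-22, -15) -66:42 -64:43 -62:43 -60:43 -58:43 -56:42 -54:33 -52:33 -50:24 -48:24 -46:25 -44:25 -42:26 -40:25 -38:28 -36:25 -34:27 -32:24 -30:25 -28:25 -26:25 -24:26 -22:26 -20:29 -16:31 -6:40 -4:41 -2:39 0:40 30:74 32:74
(-10, 10) -68:42 -66:43 -64:43 -62:43 -60:43 -58:43 -56:43 -54:35 -52:33 -48:28 -46:29 -44:29 -42:29 -40:30 -38:29 -36:30 -34:29 -32:30 -30:30 -28:29 -26:29 -24:30 -22:30 -20:29 -18:30 -16:30 -6:41 -4:41 -2:39 0:39 30:74 32:74
(15, 22) -60:42 -56:28 -54:27 -52:23 -50:12 -48:12 -46:12 -44:12 -42:12 -38:13 -36:13 -34:18 -32:22 -30:24 -28:25 -26:25 -24:25 -22:25 -6:40 -4:41 -2:40 0:39 30:74 32:74
back 674 [-67.3 -66.2 -55.5 -51.1 -50.1] [-27.3  16. ] 42.3
jaw 347 [-6.2 -5.9 -1.3  0.7  1. ] [-23.4  23.4] 40.3
sink 506 [-46.4 -45.8 -31.4 -15.1 -14.2] [-11.7  10.3] 29.5
```

View pics/v.png

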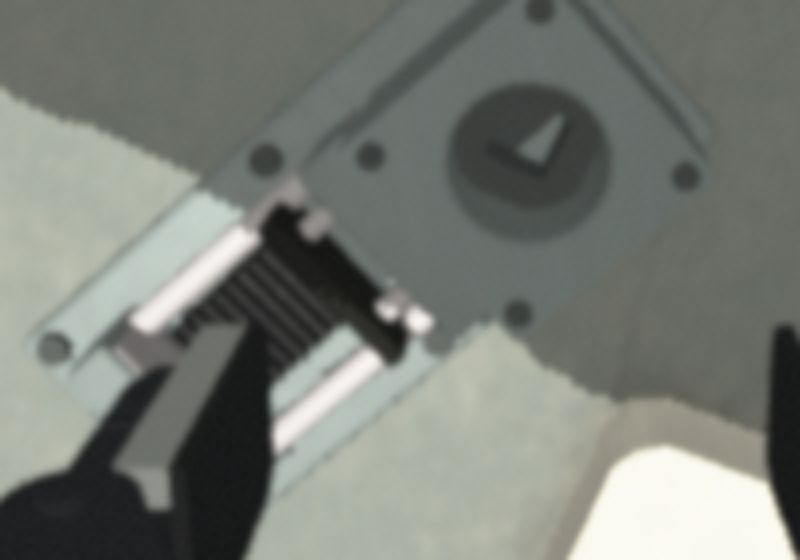

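```bash
python3 - <<'E'
from h import *
W=np.array([.4007,.2356]); t=manip.get_time_s
y0=np.pi-.557+np.radians(56)
q=np.array(manip.get_q()); z0=manip.get_wrist_torque()[2]; on=None
for k in range(1,24):
    a=3.*k
    q=myik(np.array([*W,.1228]),y0-np.radians(a),.5,q)[0]; manip.move_joints(q); 
    m=np.mean([manip.get_wrist_torque()[2] for _ in range(3)])-z0; f=manip.get_contact_force()
    print(a,round(t(),2),m.round(3),f.round(1))
    if on is None and abs(m)>.1: on=a; print("onset")
    if on is not None and a-on>=48: break
    if abs(m)>.8 or np.linalg.norm(f[:2])>25: print("stop"); break
np.save("yaw.npy",[y0-np.radians(a),on])
im=grab("wrist"); save(im,"w6"); C=cloud(im); np.save("w6.npy",C); print(t())
E
```

```text
3.0 22.77 -0.029 [ 3.7 -2.  -0.7]
6.0 23.02 0.034 [ 3.5 -2.3  0.1]
9.0 23.27 0.071 [ 3.2 -1.4 -1.1]
12.0 23.52 0.085 [ 4.7 -2.7 -1. ]
15.0 23.77 0.038 [ 4.2 -2.5 -0.6]
18.0 24.02 0.086 [ 3.7 -2.2 -0.9]
21.0 24.27 0.062 [ 3.7 -1.3 -0.8]
24.0 24.52 0.111 [ 2.8 -0.7 -0.7]
onset
27.0 24.77 0.051 [ 3.5 -0.8 -0.6]
30.0 25.02 0.107 [ 2.8  0.  -0.6]
33.0 25.27 0.012 [ 3.   0.1 -0.7]
36.0 25.52 0.041 [ 3.1 -0.1 -0.8]
39.0 25.77 0.056 [3.6 1.5 0.5]
42.0 26.02 0.033 [ 3.2  1.3 -0.9]
45.0 26.27 0.095 [3.3 1.2 0.6]
48.0 26.52 0.073 [ 2.1  2.5 -0.9]
51.0 26.77 0.087 [ 3.6  2.9 -0.1]
54.0 27.02 0.07 [ 3.   3.8 -1. ]
57.0 27.27 0.108 [ 3.6  3.1 -0.1]
60.0 27.52 0.147 [ 3.   4.2 -0.1]
63.0 27.77 0.174 [2.7 4.1 0.3]
66.0 28.02 0.095 [ 2.8  4.1 -0.5]
69.0 28.27 0.185 [ 2.9  5.  -0.5]
28.3167
```

```bash
python3 - <<'E'
from h import *
C=np.load("w6.npy").reshape(-1,3); W=np.array([.4007,.2356]); ph=np.radians(3.9)
Y=np.array([-np.sin(ph),np.cos(ph)]); X=np.array([np.cos(ph),np.sin(ph)])
x=(C[:,:2]-W)@X*1000; y=(C[:,:2]-W)@Y*1000+60; z=C[:,2]*1000
for xs in((-24,-15),(-10,0),(0,10),(15,24)):
    m=(x>xs[0])&(x<xs[1])&(y>-95)&(y<35)&(z<100); yy,zz=y[m],z[m]
    print(xs," ".join(f"{b}:{np.median(zz[(yy>=b)&(yy<b+1)]):.0f}" for b in range(-70,34,1) if ((yy>=b)&(yy<b+1)).sum()>0))
E
python3 -c "
import cv2;cv2.imwrite('pics/w6v.png',cv2.imread('pics/w6.png'))"
```

```text
(-24, -15) -38:12 -35:14 -34:15 -33:25 -32:25 -31:24 -30:25 -29:25 -28:25 -27:25 -26:28 -25:25 -24:26 -23:25 -22:26 -21:26 -20:26 -19:25 -17:40 -16:41 -15:41 -14:41 -13:40 -12:37 -11:36 -4:44 -3:45 -2:45 -1:45 0:45 1:45 2:45 3:45 4:45 5:45 6:45 7:45 8:45 9:45 10:45 11:44 12:38 31:74 32:74 33:75
(-10, 0) -67:42 -31:27 -30:28 -27:29 -26:27 -24:30 -17:40 -16:41 -15:41 -14:41 -13:41 -12:37 -11:36 -4:43 -3:44 -2:45 -1:45 0:45 1:45 2:45 3:45 4:45 5:45 6:45 7:45 8:45 9:45 10:45 11:42 12:39
(0, 10) 
(15, 24) 19:94 20:96 21:96 22:96 23:96 24:96 25:96 26:96 27:96 28:97
```

View pics/w6v.png

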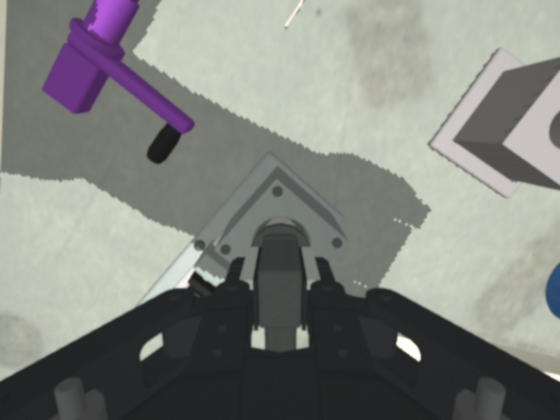

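```bash
python3 - <<'E'
from h import *
W=np.array([.4007,.2356]); ph=np.radians(3.9)
Y=np.array([-np.sin(ph),np.cos(ph)]); X=np.array([np.cos(ph),np.sin(ph)])
for n,C,j in(("w2",np.load("w2.npz")["C"],5),("w6",np.load("w6.npy"),-9)):
    C=C.reshape(-1,3); x=(C[:,:2]-W)@X*1000; y=(C[:,:2]-W)@Y*1000+60; z=C[:,2]*1000
    m=(x>-24)&(x<-2)&(y>-25)&(y<29)
    a=np.sort(y[m&(abs(z-41)<1.5)&(y<j)]); b=np.sort(y[m&(abs(z-45)<1.2)&(y>j-2)])
    print(n,len(a),"pad",a[:5].round(2),a[-3:].round(2),"jaw",b[:6].round(2),b[-5:].round(2))
E
```

```text
w2 125 pad [-5.59 -5.56 -5.51 -5.44 -5.3 ] [0.16 0.24 0.45] jaw [12.42 12.68 12.68 12.74 12.85 12.94] [23.16 23.2  23.22 23.31 23.34]
w6 190 pad [-17.01 -16.88 -16.65 -16.53 -16.46] [-10.55 -10.38 -10.31] jaw [-3.19 -3.1  -3.09 -2.96 -2.93 -2.89] [12.25 12.32 12.41 12.62 12.65]
```

```bash
python3 - <<'E'
from h import *
W=np.array([.4007,.2356]); t=manip.get_time_s
y=np.load("yaw.npy")[0]; q=np.array(manip.get_q())
for d in(-3,2):
    q=myik(np.array([*W,.1226]),y+np.radians(d),.5,q)[0]; manip.move_joints(q); print(d,manip.get_wrist_torque()[2].round(3),manip.get_contact_force().round(1))
manip.sleep(.2)
manip.move_gripper(.05); print(t(),manip.get_position().round(4),manip.get_contact_force().round(2))
print(manip.movel([*W,.21],rate=.1,f_stop=8),t(),manip.get_position().round(4),manip.get_contact_force().round(2))
im=grab("wrist"); save(im,"w7"); C=cloud(im); np.save("w7.npy",C)
c=C.reshape(-1,3); s=c[(np.hypot(*(c[:,:2]-W).T)<.03)&(c[:,2]>.12)]; print(len(s),np.median(s[:,2]),cv2.minAreaRect((s[:,:2]*1000).astype(np.float32)))
ph=np.radians(3.9); Y=np.array([-np.sin(ph),np.cos(ph)]); X=np.array([np.cos(ph),np.sin(ph)])
x=(c[:,:2]-W)@X*1000; yy=(c[:,:2]-W)@Y*1000+60; z=c[:,2]*1000; m=(x>-24)&(x<24)&(yy>-28)&(yy<29); j=-9
a=np.sort(yy[m&(abs(z-41)<1.5)&(yy<j)]); b=np.sort(yy[m&(abs(z-45)<1.2)&(yy>j-2)])
print(len(a),"pad",a[:5].round(2),a[-3:].round(2),"jaw",b[:6].round(2),b[-5:].round(2))
im=grab("top"); save(im,"t2")
E
```

```text
-3 0.195 [ 2.2  5.7 -0.4]
2 0.031 [2.  4.5 0. ]
29.4333 [0.4006 0.2354 0.1225] [-0.08  0.23 -0.39]
False 30.4583 [0.4005 0.2354 0.2095] [-0.43  0.44 -0.61]
23793 0.2741845314994122 ((396.99652099609375, 238.5886688232422), (57.237430572509766, 34.32651901245117), 47.82052993774414)
237 pad [-16.89 -16.76 -16.72 -16.59 -16.58] [-10.6  -10.54 -10.5 ] jaw [-4.06 -4.06 -3.95 -3.94 -3.79 -3.78] [11.5  11.53 11.56 11.65 12.12]
```

View pics/w7.png

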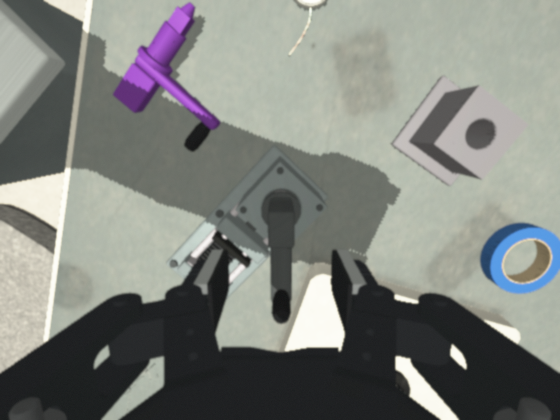

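The crank stands in the well at (280,205), the jaw is closed on the heat sink, and the stand is empty and undisturbed. Last I'll check the seating height.

```bash
python3 - <<'E'
from h import *
c=np.load("w7.npy").reshape(-1,3); W=np.array([.4007,.2356])
s=c[(np.hypot(*(c[:,:2]-W).T)<.022)&(c[:,2]>.125)&(c[:,2]<.15)]; r=cv2.minAreaRect((s[:,:2]*1000).astype(np.float32)); print(len(s),np.median(s[:,2]),r)
E
```

```text
1025 0.13384603266036643 ((400.1443786621094, 235.7106475830078), (17.66936492919922, 25.67369842529297), 46.952110290527344)
```

```bash
python3 -c "
from bench import manip
print(manip.get_time_s()); print(manip.finish_job())"
```

```text
30.5583
the job is handed in; nothing more can be done
None
```

The crank is seated in the vise and left there, and the heat sink is clamped against the back jaw with the sprung pad pushed in about 5 mm of its 10 mm (measured from depth images); I handed the job in at 30.6 s, and no verdict was returned.

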